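# Put the bench kit back on its shadow pads

### The job

Tidy the bench for the next shift: put each of the four things standing on the bench (not the jars on the window ledge) upright on the white pad that is painted for it, centred on its outline. The block plane goes on the long black outline and the sanding block on the blue one, each lying along its outline (either way round), the jar with the red lid on the red disc and the jar with the silver-grey lid on the grey disc. Leave the oil can and the tape measure where they are.

Things in the scene. Friction and masses are not known exactly. Their poses are not given: they have to be found in the camera images.
- plane: Small block plane, black and steel body with a light wooden cap on top, 46 wide x 155 long x 56 high, standing on its flat sole, about 0.7 kg. Origin: centre of the underside; y runs along the length, z up. The straight sides stand 46 mm apart over most of the length, 5 to 35 mm above the sole; the cap between them (36 mm wide) rises to 55 mm from 21 mm behind (-y) to 46 mm ahead of (+y) the origin. Grasp across the sides, near the middle.
- sander: Sanding block, cork block (light brown top) wrapped in red-brown sandpaper, 58 wide x 104 long, its top 30 above what it rests on, about 0.09 kg. Origin: 2 mm below the centre of its underside; y runs along the length, z up. Grasp across the 58 mm width.
- red_jar: Glass jar on the bench top (not the similar one on the window ledge) of grey nails with a RED lid, upright, 84 high; glass 60 in diameter up to 70, then the lid, 57 in diameter, on top; about 0.38 kg. Origin: centre of the underside, z up. Grasp across the lid or the glass just below.
- steel_jar: Glass jar on the bench top (not the similar one on the window ledge) of brass screws with a bare SILVER-GREY metal lid, upright, 98 high; glass 60 in diameter up to 85, then the lid, 57 in diameter, on top; about 0.38 kg. Origin: centre of the underside, z up. Grasp across the lid or the glass just below.
- plane_pad: Fixed flat white board, 74 x 180 x 6 mm, with the plane's outline painted as a long BLACK rectangle 46 x 155 mm in its middle. Origin: centre of its underside (its top is 6 mm higher); y along the length, z up.
- block_pad: Fixed flat white board, 90 x 135 x 6 mm, with the sanding block's outline painted as a BLUE rectangle 61 x 105 mm in its middle. Origin: centre of its underside (its top is 6 mm higher); y along the length, z up.
- red_pad: Fixed flat white board, 90 x 90 x 6 mm, with a RED disc 60 mm in diameter painted in its middle: place of the jar with the red lid. Origin: centre of its underside (its top is 6 mm higher), z up.
- grey_pad: Fixed flat white board, 90 x 90 x 6 mm, with a GREY disc 60 mm in diameter painted in its middle: place of the jar with the silver-grey lid. Origin: centre of its underside (its top is 6 mm higher), z up.
- oil_can: Bystander: dark green oil can with a thin spout and a handle, 62 x 116 x 158 high, loose. Origin: centre of its underside, z up. To be left alone.
- tape: Bystander: yellow tape measure, 34 x 77 x 56 high, loose. Origin: centre of its underside, z up. To be left alone.
There are look-alikes about, which are no part of the job. What is shaped like the red_jar but orange is not meant.

How it is judged:
At the end, for the whole second after the job is handed in: Each of the four things stands upright (within 0.1 rad) and at rest on its own pad, its centre within 12 mm of the outline's centre; plane and sanding block lie along their outlines within 0.2 rad, either way round (horizontal distance between plane and plane_pad below 0.012 m and z of plane in the frame of plane_pad between 0.002 and 0.01 m and angle between each of plane, sander, red_jar, steel_jar's own z axis and vertical below 0.1 rad and linear speed of each of plane, sander, red_jar, steel_jar below 0.02 m/s and angular speed of each of plane, sander, red_jar, steel_jar below 0.2 rad/s and angle between the y axis of plane and the y axis of plane_pad, either way round below 0.2 rad and horizontal distance between sander and block_pad below 0.012 m and z of sander in the frame of block_pad between 0.002 and 0.01 m and angle between the y axis of sander and the y axis of block_pad, either way round below 0.2 rad and horizontal distance between red_jar and red_pad below 0.012 m and z of red_jar in the frame of red_pad between 0.002 and 0.01 m and horizontal distance between steel_jar and grey_pad below 0.012 m and z of steel_jar in the frame of grey_pad between 0.002 and 0.01 m); the robot touches nothing.
It fails at once if the oil can is moved by more than 30 mm or tipped over (distance of oil_can from where it was at the start of the episode above 0.03 m or angle between oil_can's own z axis and vertical above 0.4 rad).
It fails at once if the tape measure is moved by more than 30 mm or tipped over (distance of tape from where it was at the start of the episode above 0.03 m or angle between tape's own z axis and vertical above 0.4 rad).
It also fails if it takes over 112 s, if anything falls off the work surface, if the arm or the gripper's body presses on something with over 40 N, if the wrist force passes 120 N, or if a joint passes its speed limit or range.

### The arm

A 7-joint arm with a two-finger parallel gripper is mounted at the origin on a cart in front of the work surface, level with it; the furniture and walls round the work are solid. World frame = base frame: x ahead of the robot, y to its left, z up, the work surface at z = 0. Lengths are in m, angles in rad, forces in N, time in s.
With the tool pointing down it reaches from about 0.425 to 0.975 m from the base axis. Payload 16.7 kg.
Tool frame: the origin (TCP) lies at the very end of the fingers, on their centre line; the grasp point (between the pads) lies 19 mm behind it; z points along the fingers, y is the direction in which the jaws open and shut (so a half turn about z gives the same grasp; the last joint's range is limited). The gripper opens to 85 mm and grips with 20 to 120 N. Pads are 22 mm wide; open, the fingers measure 114 mm over their backs; the gripper's body (76 mm by 85 mm) begins 54 mm behind the grasp point. The pads swing forward as they close: fully open they stand 13 mm farther back than shut.
Start: joints at [0.969, 0.426, 0.074, 1.606, -0.034, 1.111, -0.067], TCP at [0.295, -0.607, 0.202] pointing down, gripper open.
Joint ranges: [-2.85, 2.85], [-0.5, 2.14], [-1.23, 1.37], [0.21, 2.46], [-1.02, 4.16], [0.16, 2.05], [-2.73, 2.73]. Speed limits (rad/s): [1.89, 1.89, 2.39, 2.39, 3.01, 3.01, 3.01].

### API

Orientations are given as a rotation vector (axis times angle).
In Python, from bench import r, claw, kin, viewer, ticket, sensors gives the robot as it stands. Calls block until the motion is done:
- r.move_ptp(position, orientation): joint-space move of the TCP to a pose.
- r.line_to(position, frame=None, speed=0.15, stop_force=None): straight line of the TCP; frame=None keeps the orientation; speed is the mean speed in m/s. With stop_force (N) it stops when the force on the tool has changed by that much, and returns True; else False.
- r.move_j(angles): joint-space move.
- claw.set_gripper(opening, grasp_force=None): finger opening in m; grasp_force is the grip in N (None keeps the last); returns when the fingers have stopped.
- r.dwell(seconds).
- kin.ik(position, orientation): joint angles nearest the present ones, or None.
- viewer.read_camera(name): name is "scene" or "top"; returns a dict with "color" (480x640x3 uint8, red, green, blue), "range_z" (480x640 float32, m along the optical axis (not along the pixel's ray), 0 where there is no reading), "mtx" (3x3 intrinsics, pixels), "world_to_cam" (4x4, takes a point from world to camera coordinates). Camera axes: x right, y up, looking along -z (the intrinsics and any distortion apply to the point x, -y, -z); pixel columns grow to the right and rows downward; lengths in m; the calibration is good to about 2 mm. A picture is of the moment at which its call begins.
A pose or a line that the arm cannot do raises r.PlanningError and nothing moves.
- ticket.hand_in(): hands the job in, once; it reports no verdict.
Readings, each from a call of its own:
- sensors.current_t(): time.
- sensors.current_q(): joint angles.
- sensors.current_joint_vel(): joint speeds.
- sensors.current_joint_torque(): joint torques, N m.
- sensors.current_tool_pos(): TCP position.
- sensors.current_eef_rot(): TCP orientation.
- sensors.current_wrist_force(): force on the tool from outside, world axes, zero at the start.
- sensors.current_torque(): the same for the moment, N m.
- sensors.current_opening(): finger opening in m.
Only numpy, scipy, OpenCV 4.12 (cv2) and the standard library are available. Lean on these libraries where they do the work, as an engineer would, in place of code of your own. Each camera call takes 0.05 s, during which the arm holds its last target.

## Working session

There is one attempt and no reset: what is moved stays moved. The work goes in short steps, each a Python script; the robot and the scene stay as the last script left them, time stands still between calls to the robot, and variables do not carry over. Pictures are saved under pics/ and viewed, and the job is handed in when it is done.

```bash
ls; mkdir -p pics; cat > h.py <<'E'
import numpy as np, cv2
from bench import r, claw, kin, viewer, ticket, sensors
def snap(n,f):
    d=viewer.read_camera(n); cv2.imwrite('pics/'+f+'.png',d['color'][:,:,::-1]); np.savez('pics/'+f+'.npz',**{k:d[k] for k in d}); return d
def unproj(d,u,v,z=None):
    """ray onto plane z (or by depth if z None)"""
    K=np.array(d['mtx']);W=np.array(d['world_to_cam']);C=np.linalg.inv(W)
    ray=np.linalg.inv(K)@[u,v,1.0]; ray=np.array([ray[0],-ray[1],-ray[2]])
    R=C[:3,:3];o=C[:3,3];w=R@ray
    if z is None: s=d['range_z'][int(round(v)),int(round(u))]
    else: s=(z-o[2])/w[2]
    return o+s*w
def cloud(d):
    K=np.array(d['mtx']);C=np.linalg.inv(np.array(d['world_to_cam']))
    v,u=np.mgrid[:480,:640]; ray=np.linalg.inv(K)@np.stack([u.ravel(),v.ravel(),np.ones(u.size)])
    ray=ray*np.array([[1],[-1],[-1]])*d['range_z'].ravel()
    return (C[:3,:3]@ray+C[:3,3:]).T.reshape(480,640,3)
E
python3 - <<'E'
from h import *
for n in('scene','top'):
    d=snap(n,n+'0'); print(n,list(d.keys()),d['mtx'],np.linalg.inv(d['world_to_cam']).round(3).tolist())
print(sensors.current_t(),sensors.current_tool_pos(),sensors.current_eef_rot())
E
```

```text
pics
scene ['color', 'range_z', 'mtx', 'world_to_cam'] [[585.61368599   0.         329.25258356]
 [  0.         585.61368599 232.88523965]
 [  0.           0.           1.        ]] [[-0.788, 0.435, -0.436, -0.064], [-0.616, -0.547, 0.567, 0.923], [0.008, 0.715, 0.699, 1.007], [0.0, 0.0, 0.0, 1.0]]
top ['color', 'range_z', 'mtx', 'world_to_cam'] [[484.05817064   0.         312.49394276]
 [  0.         484.05817064 236.56267948]
 [  0.           0.           1.        ]] [[0.023, 0.987, -0.161, 0.381], [-0.999, 0.026, 0.018, 0.152], [0.022, 0.161, 0.987, 1.106], [0.0, 0.0, 0.0, 1.0]]
0.1 [ 0.29509494 -0.60661815  0.20149146] [-3.06033342e+00 -7.04887971e-01  5.18323372e-04]
```

View pics/scene0.png

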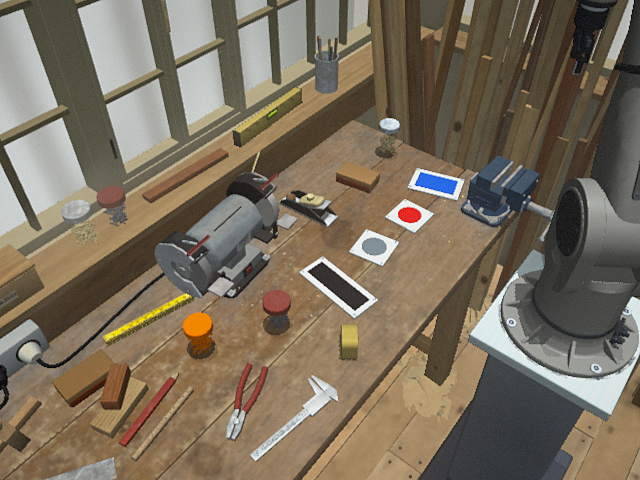

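View pics/top0.png

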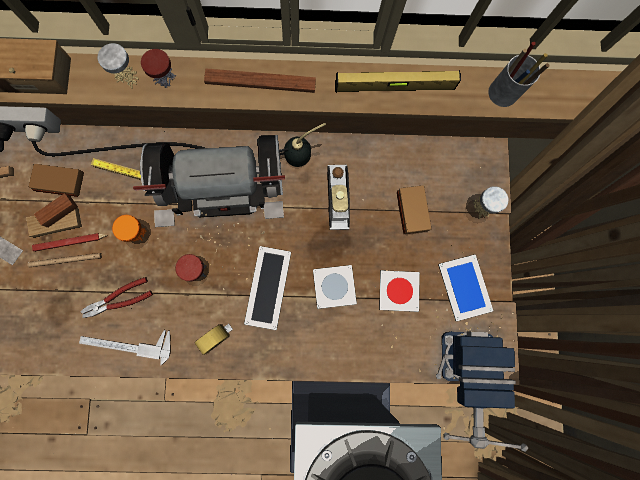

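The top view shows the plane at (339,197), sander (414,209), steel jar (494,200) and red jar (190,267). The black, grey, red and blue pads are at (269,288), (335,286), (400,291) and (466,288). The oil can (297,150) and grinder are to the left of the plane, and the vise is at (480,370). Next I'll measure them.

```bash
cat > meas.py <<'E'
from h import *
d=dict(np.load('pics/top0.npz')); P=cloud(d)
img=d['color']; hsv=cv2.cvtColor(img,cv2.COLOR_RGB2HSV).astype(int)
H,S,V=hsv[...,0],hsv[...,1],hsv[...,2]
def blob(mask,box,z,name):
    m=np.zeros(mask.shape,np.uint8);x0,y0,x1,y1=box;m[y0:y1,x0:x1]=mask[y0:y1,x0:x1]
    n,l,st,c=cv2.connectedComponentsWithStats(m); k=1+np.argmax(st[1:,4]); m=(l==k).astype(np.uint8)
    cs,_=cv2.findContours(m,cv2.RETR_EXTERNAL,cv2.CHAIN_APPROX_NONE)
    cc=max(cs,key=cv2.contourArea)[:,0,:]
    pts=np.array([unproj(d,u,v,z)[:2] for u,v in cc]).astype(np.float32)
    (cx,cy),(w,h),a=cv2.minAreaRect(pts*1000)
    if w>h: a+=90; w,h=h,w      # long axis = original h axis -> angle a+90 
    ang=(a+90)%180
    zz=P[...,2][m>0]
    print(name,'c %.4f %.4f'%(cx/1000,cy/1000),'size %.0f x %.0f'%(w,h),'yaw long %.1f'%ang,'z med %.3f max %.3f'%(np.median(zz),np.percentile(zz,98)))
    return m
dark=V<70
blob(dark,(250,250,288,325),.006,'black')
blob((S<60)&(V<200)&(V>120),(316,268,354,304),.006,'grey')
blob((S>150)&((H<8)|(H>172))&(V>150),(380,270,420,310),.006,'red')
blob((S>120)&(H>100)&(H<130)&(V>130),(440,256,492,320),.006,'blue')
Z=P[...,2]
for n,b,lo,hi,z in [('plane cap',(320,155,360,240),.045,.07,.055),('plane all',(320,155,360,240),.012,.07,.03),('sander',(392,180,436,240),.02,.04,.03),('steel',(465,180,515,225),.085,.11,.098),('redjar',(170,245,210,290),.074,.1,.084),('tape',(190,318,235,360),.04,.07,.056),('oilcan',(280,130,330,170),.03,.2,.1),('vise',(435,325,520,420),.02,.3,.1),('orange',(105,210,150,250),.074,.1,.084)]:
    blob((Z>lo)&(Z<hi),b,z,n)
    x0,y0,x1,y1=b; Q=P[y0:y1,x0:x1].reshape(-1,3); Q=Q[(Q[:,2]>lo)&(Q[:,2]<hi)]
    print('   cloud rng',Q.min(0).round(3),Q.max(0).round(3))
# grinder extents
Q=P[130:220,130:290].reshape(-1,3);Q=Q[Q[:,2]>.03];print('grinder',Q.min(0).round(3),Q.max(0).round(3))
print('bench z',[round(float(Z[v,u]),4) for u,v in((370,250),(300,230),(450,240))])
print('ledge', P[110,420], P[130,420])
E
python3 meas.py
python3 - <<'E'
import cv2
i=cv2.imread('pics/top0.png');cv2.imwrite('pics/c1.png',cv2.resize(i[120:330,240:520],None,fx=2.8,fy=2.8,interpolation=cv2.INTER_CUBIC))
E
```

```text
black c 0.4424 0.2304 size 46 x 153 yaw long 171.3 z med 0.007 max 0.011
grey c 0.4479 0.0793 size 58 x 59 yaw long 46.2 z med 0.007 max 0.011
red c 0.4418 -0.0691 size 56 x 57 yaw long 91.3 z med 0.007 max 0.011
blue c 0.4533 -0.2208 size 61 x 105 yaw long 16.1 z med 0.006 max 0.011
plane cap c 0.6265 0.0727 size 36 x 62 yaw long 1.6 z med 0.050 max 0.057
   cloud rng [0.596 0.053 0.045] [0.659 0.09  0.059]
plane all c 0.6535 0.0740 size 48 x 139 yaw long 2.9 z med 0.044 max 0.056
   cloud rng [0.589 0.048 0.012] [0.729 0.099 0.059]
sander c 0.6272 -0.0993 size 61 x 106 yaw long 8.9 z med 0.030 max 0.034
   cloud rng [ 0.573 -0.136  0.02 ] [ 0.684 -0.064  0.037]
steel c 0.6362 -0.2558 size 56 x 61 yaw long 134.3 z med 0.098 max 0.102
   cloud rng [ 0.609 -0.288  0.085] [ 0.667 -0.229  0.105]
redjar c 0.4754 0.3915 size 56 x 57 yaw long 66.6 z med 0.084 max 0.087
   cloud rng [0.448 0.364 0.074] [0.504 0.421 0.089]
tape c 0.3265 0.3435 size 33 x 61 yaw long 128.5 z med 0.055 max 0.060
   cloud rng [0.295 0.315 0.04 ] [0.354 0.376 0.062]
oilcan c 0.7458 0.1626 size 58 x 89 yaw long 141.9 z med 0.053 max 0.130
   cloud rng [0.695 0.136 0.03 ] [0.785 0.211 0.139]
vise c 0.2708 -0.2036 size 161 x 173 yaw long 179.4 z med 0.126 max 0.132
   cloud rng [ 0.178 -0.273  0.02 ] [ 0.356 -0.141  0.135]
orange c 0.5568 0.5301 size 56 x 58 yaw long 76.3 z med 0.084 max 0.088
   cloud rng [0.529 0.503 0.074] [0.584 0.56  0.089]
grinder [0.381 0.152 0.03 ] [0.78  0.523 1.106]
bench z [-0.0023, 0.003, 0.0001]
ledge [ 0.82967536 -0.09549474  0.11124795] [ 0.82252348 -0.1186282   0.0154571 ]
```

View pics/c1.png

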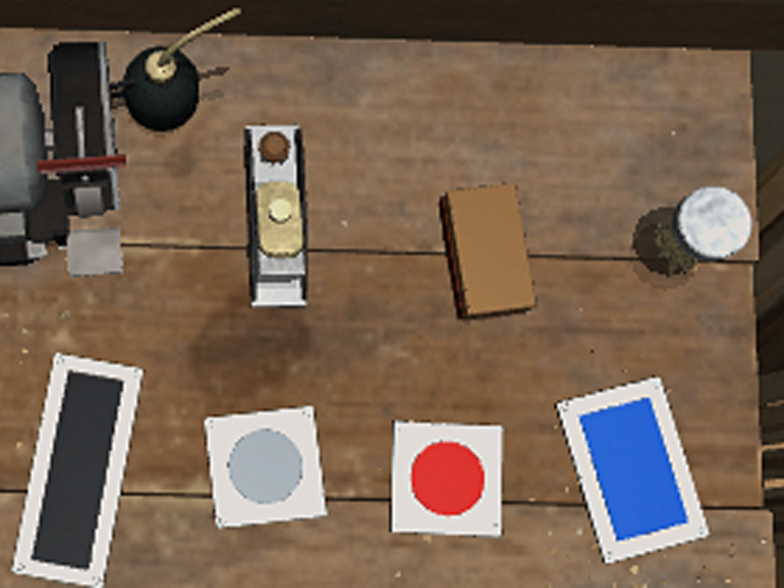

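```bash
cat > meas2.py <<'E'
from h import *
import sys
s=sys.argv[1] if len(sys.argv)>1 else '0'
T=dict(np.load('pics/top%s.npz'%s));S=dict(np.load('pics/scene%s.npz'%s))
PT,PS=cloud(T),cloud(S)
def sel(P,x0,x1,y0,y1,z0,z1):
    Q=P.reshape(-1,3);return Q[(Q[:,0]>x0)&(Q[:,0]<x1)&(Q[:,1]>y0)&(Q[:,1]<y1)&(Q[:,2]>z0)&(Q[:,2]<z1)]
if __name__=='__main__':
  for n,b in dict(steel=(.58,.7,-.31,-.2,.092,.105),redjar=(.42,.53,.34,.44,.078,.09),sander=(.55,.7,-.17,-.04,.022,.037),cap=(.56,.75,.02,.12,.043,.065),planebody=(.54,.76,.03,.12,.012,.065),oil=(.66,.82,.12,.23,.02,.2),tape=(.28,.38,.3,.4,.04,.07)).items():
    for nm,P in(('top',PT),('scene',PS)):
        Q=sel(P,*b)
        if len(Q)<20: print(n,nm,len(Q));continue
        (cx,cy),(w,h),a=cv2.minAreaRect((Q[:,:2]*1000).astype(np.float32))
        print(n,nm,len(Q),'rect %.0f %.0f  %.0fx%.0f a%.1f'%(cx,cy,w,h,a),'zmed %.3f'%np.median(Q[:,2]),'x %.3f..%.3f y %.3f..%.3f'%(Q[:,0].min(),Q[:,0].max(),Q[:,1].min(),Q[:,1].max()))
  for nm,P in(('top',PT),('scene',PS)):
    for z0,z1 in((.03,.15),(.15,.4),(.4,.7)):
        Q=sel(P,.35,.85,-.6,-.295,z0,z1); print('right',nm,z0,len(Q), Q[:,1].max().round(3) if len(Q) else '')
    Q=sel(P,.5,.9,.13,.25,.03,.3); print('grinder/oil right', nm,[ (z, sel(P,.5,.8,.11,.2,z,z+.05)[:,1].min().round(3)) for z in (.03,.08,.13) if len(sel(P,.5,.8,.11,.2,z,z+.05))])
  print('plane ends far/near', unproj(T,337,164.6,.02).round(4), unproj(T,339.5,229,.008).round(4))
E
python3 meas2.py
python3 - <<'E'
from h import *
from scipy.spatial.transform import Rotation as Ro
def ori(phi):
    y=np.array([np.cos(phi),np.sin(phi),0]);z=np.array([0,0,-1.]);return Ro.from_matrix(np.c_[np.cross(y,z),y,z]).as_rotvec()
for n,p in dict(plane=(.64,.074),sander=(.627,-.099),steel=(.636,-.256),red=(.475,.3915),bl=(.4424,.2304),gr=(.448,.079),rd=(.442,-.069),bu=(.453,-.221)).items():
    for deg in range(0,360,30):
        q=kin.ik([*p,.01],ori(np.radians(deg)))
        print(n,deg,None if q is None else np.round(q,2)) if deg%90==0 or q is None else 0
E
python3 - <<'E'
import cv2
i=cv2.imread('pics/scene0.png');cv2.imwrite('pics/c2.png',cv2.resize(i[110:330,240:500],None,fx=3,fy=2.7,interpolation=cv2.INTER_CUBIC))
E
```

```text
steel top 557 rect 638 -258  56x58 a45.7 zmed 0.098 x 0.609..0.667 y -0.288..-0.229
steel scene 215 rect 639 -258  55x58 a25.8 zmed 0.098 x 0.610..0.669 y -0.287..-0.229
redjar top 581 rect 476 392  56x56 a70.0 zmed 0.084 x 0.448..0.504 y 0.364..0.421
redjar scene 510 rect 476 393  55x57 a43.1 zmed 0.083 x 0.449..0.506 y 0.364..0.421
sander top 1155 rect 628 -101  105x59 a9.3 zmed 0.030 x 0.573..0.684 y -0.136..-0.065
sander scene 601 rect 629 -101  106x68 a9.6 zmed 0.029 x 0.573..0.682 y -0.140..-0.063
cap top 398 rect 628 72  62x36 a2.2 zmed 0.050 x 0.596..0.659 y 0.053..0.090
cap scene 233 rect 629 73  64x39 a8.0 zmed 0.049 x 0.595..0.661 y 0.051..0.095
planebody top 874 rect 658 74  141x46 a2.9 zmed 0.039 x 0.589..0.729 y 0.048..0.099
planebody scene 789 rect 661 75  135x53 a3.4 zmed 0.029 x 0.592..0.729 y 0.045..0.103
oil top 1309 rect 740 175  109x160 a89.8 zmed 0.095 x 0.660..0.820 y 0.120..0.230
oil scene 286 rect 740 175  109x160 a89.8 zmed 0.181 x 0.660..0.820 y 0.120..0.230
tape top 452 rect 325 345  33x61 a39.1 zmed 0.055 x 0.295..0.354 y 0.315..0.376
tape scene 402 rect 
[... 1410 characters left out ...]
80 [ 0.21  0.64 -1.03  2.1   0.76  0.84  1.86]
bl 270 [-0.12  0.48 -0.59  2.12  0.42  0.66 -2.57]
gr 0 [ 0.22  0.43 -0.63  2.21  0.43  0.62 -0.72]
gr 90 [ 0.37  0.48 -0.81  2.2   0.56  0.67  0.74]
gr 180 [ 0.54  0.57 -1.03  2.19  0.73  0.77  2.16]
gr 270 [ 0.05  0.39 -0.43  2.22  0.29  0.58 -2.16]
rd 0 [ 0.36  0.38 -0.4   2.24  0.27  0.57 -0.25]
rd 90 [ 0.53  0.41 -0.6   2.23  0.41  0.61  1.2 ]
rd 180 [-0.78  0.6   1.02  2.29 -0.85  0.69 -2.28]
rd 270 [ 0.16  0.36 -0.17  2.25  0.11  0.54 -1.67]
bu 0 [ 0.58  0.44 -0.31  2.12  0.22  0.62  0.12]
bu 90 [ 0.76  0.47 -0.52  2.11  0.38  0.65  1.55]
bu 180 [ 0.09  0.44  0.29  2.15 -0.22  0.58 -2.61]
bu 270 [ 0.35  0.42 -0.02  2.13  0.02  0.59 -1.26]
```

View pics/c2.png

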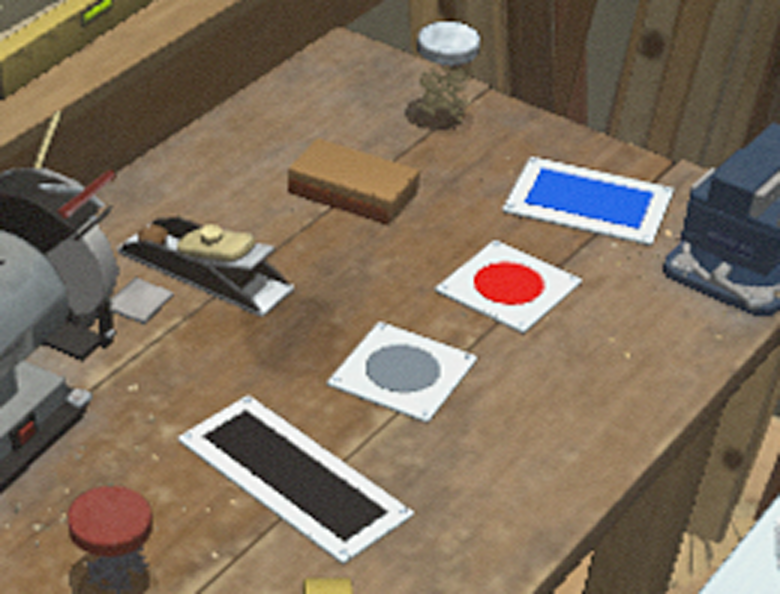

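```bash
python3 - <<'E'
from h import *
from meas2 import sel,PT,PS,T
for nm,P in(('top',PT),('scene',PS)):
    Q=sel(P,.55,.76,.06,.09,-.01,.08)
    print(nm)
    for x in np.arange(.565,.745,.006):
        q=Q[(Q[:,0]>=x)&(Q[:,0]<x+.006)]
        print('%.3f n%d med %.0f max %.0f'%(x,len(q),1000*np.median(q[:,2]),1000*q[:,2].max()),end=' | ')
    print()
h=T['color'];print([tuple(h[v,338]) for v in range(222,234)]);print([tuple(h[v,337]) for v in range(160,170)])
i=h[150:240,310:370,::-1];cv2.imwrite('pics/c3.png',cv2.resize(i,None,fx=6.5,fy=6.5,interpolation=cv2.INTER_NEAREST))
E
```

```text
top
0.565 n31 med 1 max 5 | 0.571 n34 med -1 max 4 | 0.577 n38 med 3 max 11 | 0.583 n32 med 6 max 10 | 0.589 n33 med 6 max 10 | 0.595 n57 med 8 max 54 | 0.601 n60 med 46 max 52 | 0.607 n43 med 47 max 55 | 0.613 n49 med 54 max 59 | 0.619 n32 med 54 max 58 | 0.625 n36 med 52 max 55 | 0.631 n35 med 49 max 52 | 0.637 n38 med 48 max 56 | 0.643 n36 med 50 max 57 | 0.649 n32 med 51 max 58 | 0.655 n27 med 42 max 55 | 0.661 n30 med 38 max 43 | 0.667 n32 med 36 max 39 | 0.673 n24 med 34 max 38 | 0.679 n3 med 19 max 22 | 0.685 n28 med 6 max 12 | 0.691 n33 med 7 max 11 | 0.697 n42 med 7 max 23 | 0.703 n42 med 21 max 29 | 0.709 n33 med 22 max 27 | 0.715 n31 med 22 max 27 | 0.721 n15 med 8 max 22 | 0.727 n23 med 6 max 10 | 0.733 n26 med 2 max 7 | 0.739 n33 med 0 max 4 | 0.745 n30 med 1 max 6 | 
scene
0.565 n21 med -1 max 3 | 0.571 n20 med -1 max 4 | 0.577 n28 med 1 max 12 | 0.583 n25 med 5 max 12 | 0.589 n14 med 6 max 11 | 0.595 n23 med 8 max 54 | 0.601 n36 med 45 max 50 | 0.607 n34 med 45 max 54 | 0.613 n78 med 40 max 58 | 0.619 n41 med 43 max 56 | 0.625 n22 med 49 max 56 | 0.631 n28 med 47 max 52 | 0.637 n24 med 46 max 55 | 0.643 n36 med 46 max 55 | 0.649 n23 med 51 max 59 | 0.655 n17 med 43 max 53 | 0.661 n9 med 39 max 52 | 0.667 n14 med 36 max 38 | 0.673 n12 med 34 max 36 | 0.679 n3 med 31 max 32 |
  return _methods._mean(a, axis=axis, dtype=dtype,
  ret = ret.dtype.type(ret / rcount)
Traceback (most recent call last):
ValueError: zero-size array to reduction operation maximum which has no identity
```

```bash
python3 - <<'E'
from h import *
from meas2 import sel,PT,PS,T
for nm,P in(('top',PT),('scene',PS)):
  for z0,z1 in((.02,.08),(.08,.13),(.13,.2),(.2,.3),(.3,.45)):
    for x0,x1 in ((.35,.5),(.5,.6),(.6,.68),(.68,.8)):
        Q=sel(P,x0,x1,-.5,-.2,z0,z1); Q=Q[~((np.hypot(Q[:,0]-.638,Q[:,1]+.258)<.045)&(Q[:,2]<.11))]
        if len(Q): print(nm,z0,x0,len(Q),'ymax',np.sort(Q[:,1])[-3:].round(3))
for nm,P in(('top',PT),('scene',PS)):
    Q=sel(P,.55,.75,.1,.16,.02,.4); print(nm,'left of plane', [(x.round(2),q[np.argmin(q[:,1])].round(3)) for x in np.arange(.55,.75,.03) for q in [Q[(Q[:,0]>=x)&(Q[:,0]<x+.03)]] if len(q)])
i=T['color'][140:330,425:565,::-1];cv2.imwrite('pics/c3.png',cv2.resize(i,None,fx=3,fy=3))
E
```

```text
top 0.02 0.35 31 ymax [-0.203 -0.203 -0.202]
top 0.02 0.68 844 ymax [-0.411 -0.411 -0.257]
top 0.08 0.35 37 ymax [-0.206 -0.204 -0.203]
top 0.08 0.68 796 ymax [-0.412 -0.412 -0.411]
top 0.13 0.68 1230 ymax [-0.414 -0.414 -0.413]
top 0.2 0.68 1105 ymax [-0.417 -0.416 -0.416]
top 0.3 0.68 40 ymax [-0.438 -0.438 -0.437]
scene 0.02 0.35 14 ymax [-0.204 -0.204 -0.2  ]
scene 0.02 0.68 568 ymax [-0.409 -0.408 -0.408]
scene 0.08 0.35 5 ymax [-0.217 -0.212 -0.205]
scene 0.08 0.68 490 ymax [-0.41  -0.408 -0.408]
scene 0.13 0.68 640 ymax [-0.412 -0.411 -0.409]
scene 0.2 0.68 663 ymax [-0.42  -0.418 -0.412]
scene 0.3 0.68 204 ymax [-0.436 -0.435 -0.434]
top left of plane [(np.float64(0.7), array([0.73 , 0.16 , 0.032])), (np.float64(0.73), array([0.746, 0.144, 0.026]))]
scene left of plane [(np.float64(0.67), array([0.689, 0.103, 0.028])), (np.float64(0.7), array([0.709, 0.1  , 0.021]))]
```

```bash
sleep 1
```

```text
(no output)
```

View pics/c3.png

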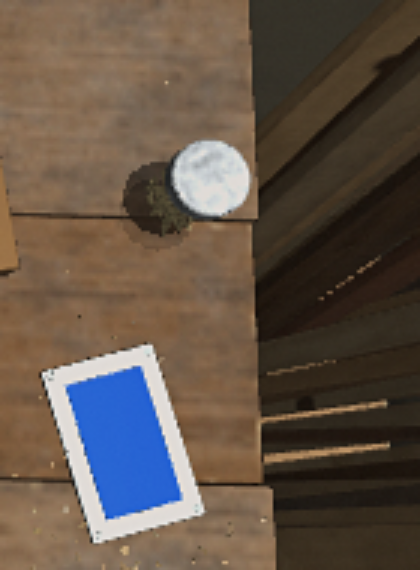

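The plank stack starts at y<-0.41 and x>0.68, and nothing is close to the steel jar or the plane. The lids, pads and sole measure the sizes given (sole 0.577..0.7325 in x = 155 mm). I'll start with the steel jar.

```bash
cat >> h.py <<'E'
from scipy.spatial.transform import Rotation as Ro
def ori(deg):
    p=np.radians(deg);y=np.array([np.cos(p),np.sin(p),0]);z=np.array([0,0,-1.]);return Ro.from_matrix(np.c_[np.cross(y,z),y,z]).as_rotvec()
def st(tag):
    print(tag,'t %.1f'%sensors.current_t(),'tcp',np.round(sensors.current_tool_pos(),4),'open %.4f'%sensors.current_opening(),'F',np.round(sensors.current_wrist_force(),1),'q',np.round(sensors.current_q(),2))
def pick(x,y,z,deg,op,force,hover=.2,slow=.02):
    claw.set_gripper(op)
    r.move_ptp([x,y,hover],ori(deg)); st('hover')
    r.line_to([x,y,z+slow],speed=.2)
    hit=r.line_to([x,y,z],speed=.05,stop_force=6); st('down hit=%s'%hit)
    return hit
def place(x,y,z,deg,hover=.2,op=.08):
    r.move_ptp([x,y,hover],ori(deg)); st('over')
    r.line_to([x,y,z+.015],speed=.2)
    hit=r.line_to([x,y,z-.006],speed=.03,stop_force=5); st('put hit=%s'%hit)
    claw.set_gripper(op); r.dwell(.1)
    r.line_to([x,y,hover],speed=.25); st('left')
E
python3 - <<'E'
from h import *
p=sensors.current_tool_pos(); r.line_to([p[0],p[1],.3],speed=.25)
hit=pick(.638,-.258,.045,0,.085,50)
if not hit:
    claw.set_gripper(0.0,50); st('grip')
    r.line_to([.638,-.258,.2],speed=.2); st('lift')
snap('scene','s1');snap('top','t1')
E
```

```text
hover t 2.7 tcp [ 0.6373 -0.2599  0.2003] open 0.0849 F [-0.9 -0.5 -0.5] q [ 0.49  0.46 -0.28  1.56  0.14  1.14  0.18]
down hit=False t 4.0 tcp [ 0.6379 -0.2579  0.0448] open 0.0850 F [1.2 0.1 0.2] q [ 0.47  0.62 -0.26  1.68  0.19  0.87  0.14]
grip t 4.4 tcp [ 0.6385 -0.2582  0.0459] open 0.0574 F [-1.1  0.8  6.7] q [ 0.47  0.62 -0.26  1.68  0.19  0.87  0.14]
lift t 5.4 tcp [ 0.6372 -0.2578  0.1985] open 0.0573 F [ 0.4  0.6 -4.5] q [ 0.49  0.47 -0.28  1.56  0.14  1.14  0.18]
```

View pics/s1.png

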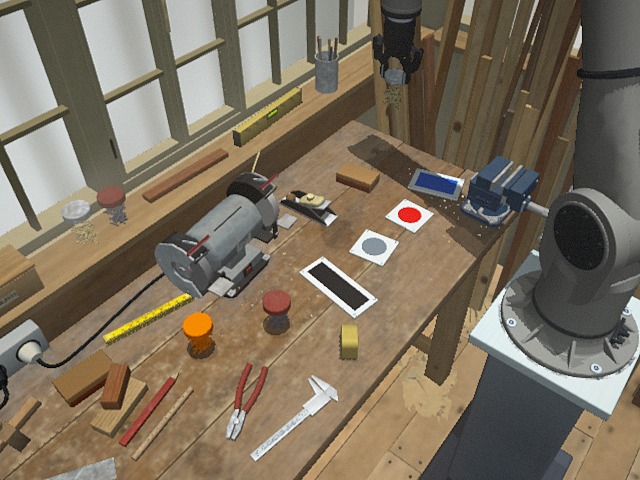

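The steel jar is held at the lid (opening 57 mm) and hangs straight at (395,85). Next I place it.

```bash
python3 - <<'E'
from h import *
place(.448,.0793,.0515,0)
hit=pick(.4758,.392,.033,45,.085,50)
if not hit:
    claw.set_gripper(0.0,50); st('grip')
    r.line_to([.4758,.392,.2],speed=.2); st('lift')
snap('scene','s2');snap('top','t2')
E
```

```text
over t 6.9 tcp [0.4488 0.0786 0.2001] open 0.0574 F [ 0.2 -0.5 -2.8] q [ 0.17  0.1  -0.51  2.05  0.06  1.   -0.37]
put hit=True t 8.2 tcp [0.4485 0.0794 0.0518] open 0.0572 F [-1.   0.2 10.5] q [ 0.1   0.32 -0.47  2.19  0.23  0.68 -0.54]
left t 9.4 tcp [0.4477 0.0791 0.1998] open 0.0798 F [-0.1 -0.4  0.5] q [ 0.17  0.1  -0.52  2.06  0.06  1.   -0.37]
hover t 10.9 tcp [0.4766 0.3903 0.1999] open 0.0852 F [-0.2 -0.3 -0. ] q [-0.21  0.43 -0.76  1.71  0.32  1.13 -0.28]
down hit=False t 12.3 tcp [0.4757 0.392  0.0328] open 0.0848 F [ 0.1  0.5 -0. ] q [-0.3   0.61 -0.66  1.84  0.49  0.86 -0.41]
grip t 12.7 tcp [0.4762 0.3924 0.0339] open 0.0566 F [-1.  -0.3  8.3] q [-0.3   0.61 -0.66  1.84  0.49  0.86 -0.41]
lift t 13.7 tcp [0.4754 0.3914 0.1987] open 0.0564 F [-0.3 -0.7 -2.8] q [-0.21  0.43 -0.76  1.71  0.32  1.13 -0.28]
```

View pics/s2.png

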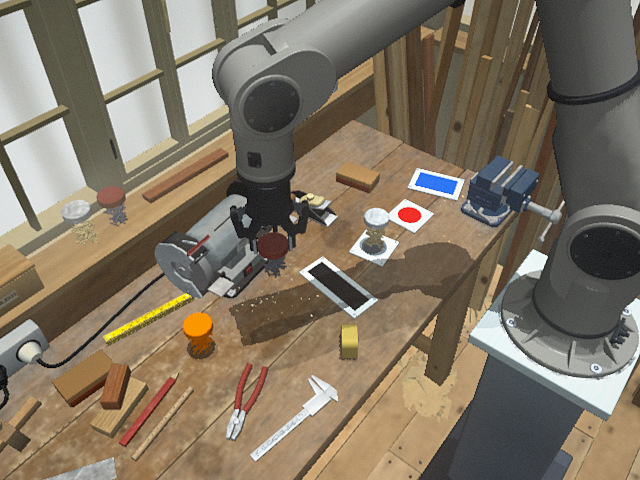

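View pics/t2.png

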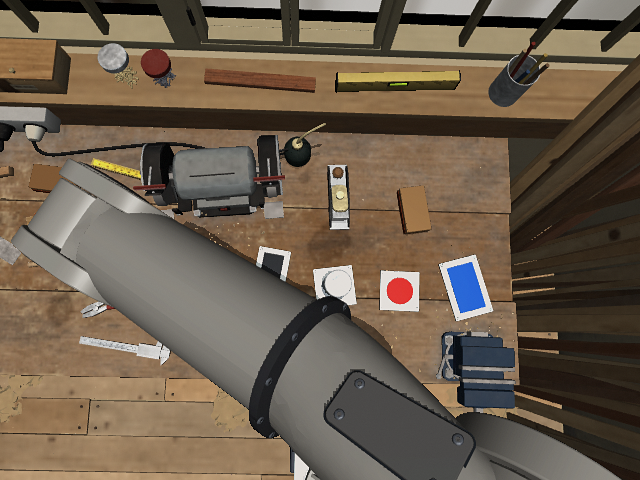

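The steel jar stands on its pad and the red jar is held at (272,245). Next I place the red jar, then go down to the sander until the fingertips touch the bench, which gives the true tip height.

```bash
python3 - <<'E'
from h import *
place(.442,-.0691,.0394,0)
claw.set_gripper(.074)
x,y=.6285,-.101
r.move_ptp([x,y,.15],ori(-80.7)); st('hover')
r.line_to([x,y,.02],speed=.2)
hit=r.line_to([x,y,-.012],speed=.03,stop_force=4); st('touch %s'%hit)
snap('scene','s3');snap('top','t3')
E
```

```text
over t 15.5 tcp [ 0.4425 -0.0681  0.2001] open 0.0566 F [ 0.5 -0.6 -3.8] q [ 0.53  0.09 -0.54  2.07  0.05  1.   -0.04]
put hit=True t 16.9 tcp [ 0.4419 -0.0692  0.0391] open 0.0568 F [-0.2  0.3 -3. ] q [ 0.44  0.33 -0.49  2.22  0.26  0.65 -0.24]
left t 18.1 tcp [ 0.4416 -0.0692  0.1995] open 0.0800 F [-0.1 -0.1 -0. ] q [ 0.54  0.09 -0.55  2.07  0.05  1.   -0.04]
hover t 19.7 tcp [ 0.6282 -0.1009  0.15  ] open 0.0741 F [-0.4 -0.  -0.2] q [ 0.33  0.44 -0.35  1.73  0.17  1.01 -1.5 ]
touch False t 21.7 tcp [ 0.6286 -0.101  -0.0118] open 0.0743 F [0.2 0.4 0.1] q [ 0.29  0.63 -0.3   1.82  0.27  0.73 -1.57]
```

View pics/s3.png

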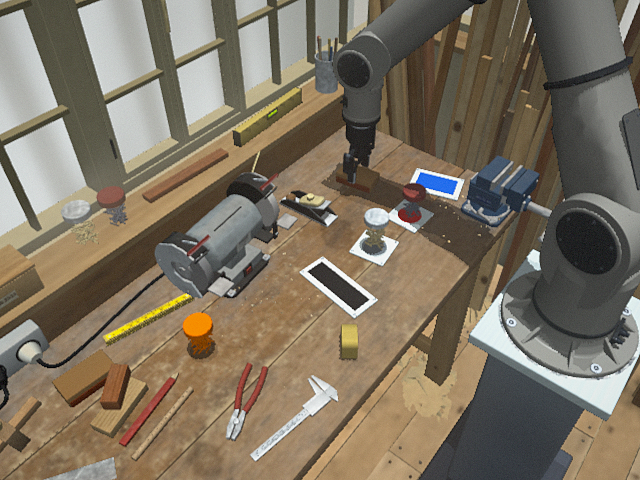

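No bench contact even at TCP z=-12 mm, which fits the open tips standing 13 mm back. I'll raise to -3 mm and grip.

```bash
python3 - <<'E'
from h import *
x,y=.6285,-.101
r.line_to([x,y,-.003],speed=.05)
claw.set_gripper(0.0,35); st('grip')
r.line_to([x,y,.1],speed=.15); st('lift')
snap('scene','s4');snap('top','t4')
E
```

```text
grip t 22.8 tcp [ 0.6325 -0.1013  0.001 ] open 0.0004 F [-2.7 -0.6 43.4] q [ 0.29  0.61 -0.31  1.82  0.26  0.74 -1.57]
lift t 23.7 tcp [ 0.6278 -0.101   0.0989] open 0.0002 F [ 0.2 -0.1  1. ] q [ 0.32  0.49 -0.34  1.77  0.2   0.92 -1.52]
```

View pics/s4.png

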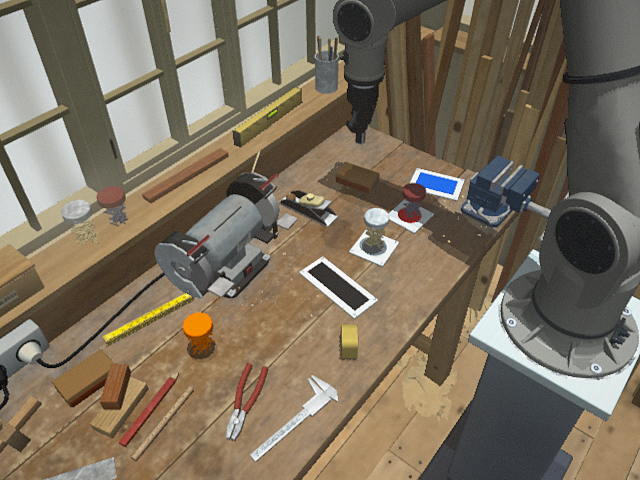

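```bash
python3 - <<'E'
from h import *
S=dict(np.load('pics/s4.npz'));P=cloud(S)
for v in range(100,160,4): print(v,[tuple((1000*P[v,u]).round().astype(int)) for u in (356,360,364)])
for f in('s3','s4'):
    i=cv2.imread('pics/%s.png'%f)[90:230,310:450]; cv2.imwrite('pics/z_%s.png'%f,cv2.resize(i,None,fx=4,fy=4,interpolation=cv2.INTER_CUBIC))
print(np.round(sensors.current_eef_rot(),3),ori(-80.7))
E
```

```text
100 [(np.int64(619), np.int64(-63), np.int64(272)), (np.int64(612), np.int64(-69), np.int64(272)), (np.int64(605), np.int64(-75), np.int64(272))]
104 [(np.int64(618), np.int64(-62), np.int64(263)), (np.int64(610), np.int64(-67), np.int64(263)), (np.int64(604), np.int64(-75), np.int64(262))]
108 [(np.int64(620), np.int64(-65), np.int64(249)), (np.int64(613), np.int64(-72), np.int64(249)), (np.int64(616), np.int64(-94), np.int64(237))]
112 [(np.int64(621), np.int64(-67), np.int64(237)), (np.int64(615), np.int64(-75), np.int64(235)), (np.int64(610), np.int64(-85), np.int64(233))]
116 [(np.int64(615), np.int64(-59), np.int64(232)), (np.int64(615), np.int64(-77), np.int64(223)), (np.int64(612), np.int64(-90), np.int64(218))]
120 [(np.int64(619), np.int64(-66), np.int64(216)), (np.int64(617), np.int64(-80), np.int64(210)), (np.int64(609), np.int64(-86), np.int64(210))]
124 [(np.int64(608), np.int64(-51), np.int64(217)), (np.int64(624), np.int64(-92), np.int64(188)), (np.int64(608), np.int64(-86), np.int64(199))]
128 [(np.int64(605), np.int64(-48), np.int64(208)), (np.int64(609), np.int64(-
[... 454 characters left out ...]
144)), (np.int64(619), np.int64(-106), np.int64(136))]
144 [(np.int64(731), np.int64(-235), np.int64(0)), (np.int64(723), np.int64(-243), np.int64(-1)), (np.int64(714), np.int64(-251), np.int64(-1))]
148 [(np.int64(719), np.int64(-218), np.int64(1)), (np.int64(711), np.int64(-227), np.int64(0)), (np.int64(701), np.int64(-232), np.int64(1))]
152 [(np.int64(710), np.int64(-206), np.int64(-2)), (np.int64(698), np.int64(-209), np.int64(2)), (np.int64(691), np.int64(-218), np.int64(0))]
156 [(np.int64(698), np.int64(-189), np.int64(-1)), (np.int64(689), np.int64(-196), np.int64(0)), (np.int64(680), np.int64(-203), np.int64(0))]
[-3.131e+00 -2.550e-01  3.000e-03] [3.13125214 0.25468498 0.        ]
```

View pics/z_s3.png

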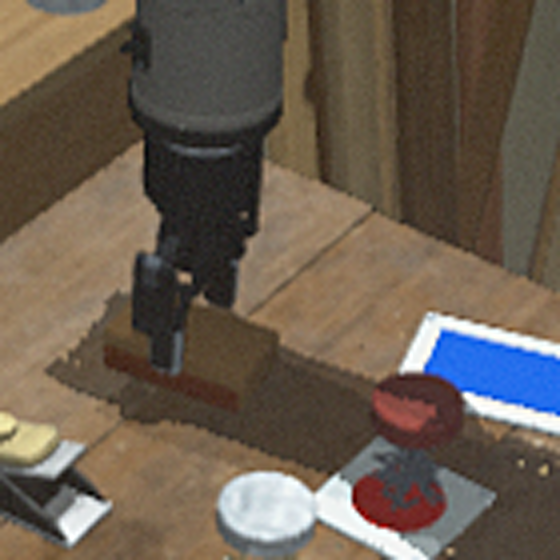

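View pics/z_s4.png

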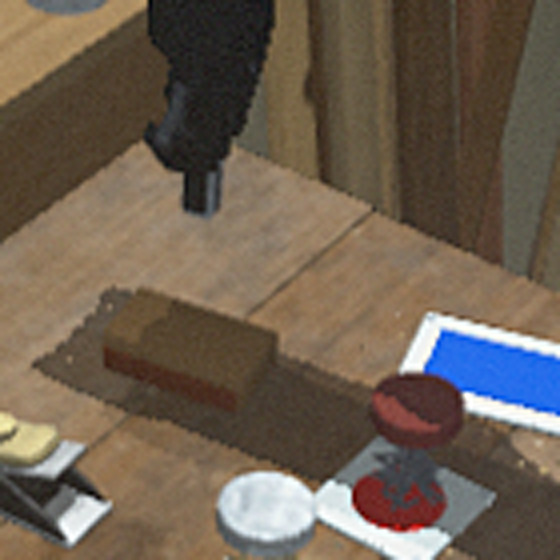

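The shut tips end at about z=0.133 with the reported TCP at 0.099. They also closed on top of the block (30 mm) with TCP at about 0. So the real tips sit about 30 mm above the reported TCP. Before correcting for that, I'll check whether the sander moved.

```bash
cp pics/t4.npz pics/top4.npz; cp pics/s4.npz pics/scene4.npz; python3 meas2.py 4 2>&1 | grep -E "sander|plane|cap|tape"
python3 - <<'E'
from h import *
x,y=.6285,-.101
for z in(-.03,-.036): print(kin.ik([x,y,z],ori(-80.7)))
claw.set_gripper(.076)
r.line_to([x,y,.0],speed=.15)
hit=r.line_to([x,y,-.036],speed=.03,stop_force=4); st('touch %s'%hit)
E
```

```text
sander top 879 rect 628 -99  104x59 a9.9 zmed 0.030 x 0.572..0.681 y -0.135..-0.063
sander scene 596 rect 629 -99  107x66 a8.7 zmed 0.029 x 0.574..0.684 y -0.139..-0.062
cap top 389 rect 630 72  66x36 a2.7 zmed 0.050 x 0.597..0.663 y 0.054..0.090
cap scene 239 rect 629 73  63x40 a5.1 zmed 0.049 x 0.598..0.661 y 0.053..0.094
planebody top 878 rect 655 74  145x46 a2.8 zmed 0.040 x 0.584..0.729 y 0.048..0.099
planebody scene 771 rect 662 74  135x53 a2.5 zmed 0.030 x 0.594..0.730 y 0.045..0.101
tape top 449 rect 326 345  33x62 a38.8 zmed 0.055 x 0.295..0.354 y 0.315..0.375
tape scene 412 rect 325 348  32x58 a38.5 zmed 0.053 x 0.297..0.354 y 0.316..0.379
plane ends far/near [0.7297 0.0782 0.02  ] [0.5795 0.0693 0.008 ]
[ 0.28091902  0.65672127 -0.29738347  1.82780738  0.28194279  0.69840133
 -1.58398769]
[ 0.27877106  0.66529786 -0.29457963  1.82913058  0.28589181  0.68867498
 -1.58719608]
touch False t 26.6 tcp [ 0.6287 -0.1011 -0.0358] open 0.0764 F [-0.7 -0.7  0. ] q [ 0.28  0.66 -0.29  1.83  0.28  0.69 -1.59]
```

```bash
python3 - <<'E'
from h import *
x,y=.6285,-.101
r.line_to([x,y,-.032],speed=.05)
claw.set_gripper(0.045,35); st('grip')
if sensors.current_opening()>.052:
    r.line_to([x,y,.06],speed=.15); st('lift')
snap('scene','s5');snap('top','t5')
i=cv2.imread('pics/s5.png')[90:230,310:450]; cv2.imwrite('pics/z_s5.png',cv2.resize(i,None,fx=4,fy=4))
E
```

```text
grip t 27.2 tcp [ 0.6286 -0.1011 -0.0317] open 0.0573 F [-1.1 -0.5  5.1] q [ 0.28  0.66 -0.29  1.83  0.28  0.69 -1.58]
lift t 28.0 tcp [ 0.6279 -0.101   0.0592] open 0.0573 F [-0.6 -0.3 -1.8] q [ 0.31  0.54 -0.33  1.79  0.22  0.85 -1.54]
```

View pics/z_s5.png

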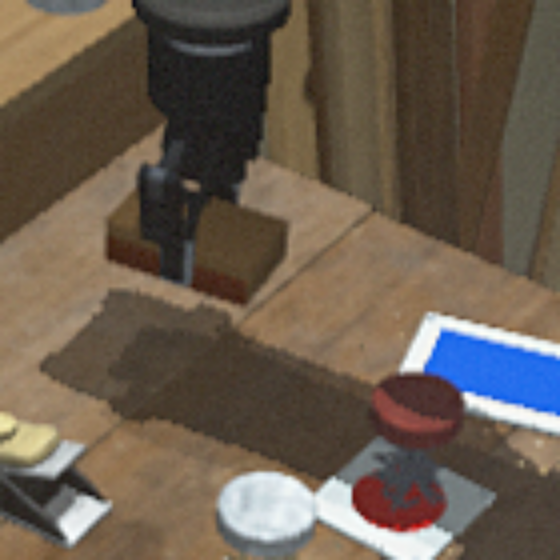

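The sander is held level. Next I place it on blue.

```bash
python3 - <<'E'
from h import *
r.line_to([.6285,-.101,.13],speed=.2)
place(.4533,-.2208,-.0260,-73.9,hover=.13,op=.074)
snap('scene','s6')
# plane: sides 46 wide; clear view first
r.move_ptp([.655,.0742,.13],ori(-87)); st('plane hover')
snap('top','t6');snap('scene','s6b')
E
```

```text
over t 29.4 tcp [ 0.4536 -0.2206  0.1297] open 0.0577 F [ 0.9 -0.1 -1.6] q [ 0.65  0.26 -0.37  2.04  0.12  0.87 -1.08]
put hit=True t 30.8 tcp [ 0.4534 -0.2209 -0.0265] open 0.0577 F [ 1.2 -0.2 -0.7] q [ 0.57  0.5  -0.29  2.13  0.27  0.54 -1.21]
left t 32.0 tcp [ 0.4529 -0.2208  0.1297] open 0.0742 F [-0.  -0.5 -0.4] q [ 0.65  0.26 -0.37  2.04  0.12  0.87 -1.08]
plane hover t 33.4 tcp [0.6547 0.0725 0.1296] open 0.0741 F [-0.7 -0.9  0.4] q [ 0.12  0.5  -0.44  1.69  0.25  1.01 -1.93]
```

View pics/s6b.png

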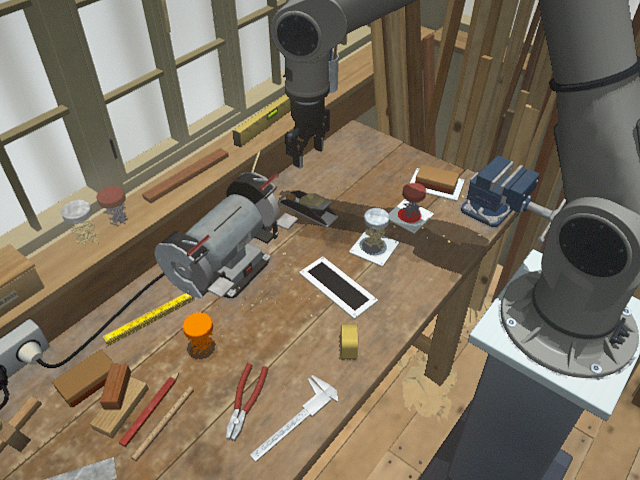

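View pics/t6.png

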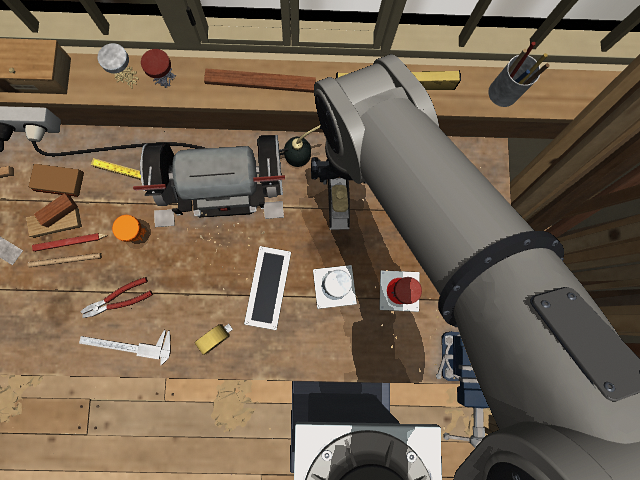

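The sander lies on the blue pad at (437,178) and the gripper hovers over the plane. I'll go down with a force stop, because the body has to clear the cap.

```bash
python3 - <<'E'
from h import *
x,y=.655,.0742
claw.set_gripper(.066)
r.line_to([x,y,.03],speed=.2)
hit=r.line_to([x,y,-.026],speed=.04,stop_force=4); st('down %s'%hit)
if not hit:
    claw.set_gripper(0.035,80); st('grip')
    if sensors.current_opening()>.04:
        r.line_to([x,y,.02],speed=.1); st('lift')
snap('scene','s7');snap('top','t7')
i=cv2.imread('pics/s7.png')[90:250,220:380]; cv2.imwrite('pics/z_s7.png',cv2.resize(i,None,fx=3.5,fy=3.5))
E
```

```text
down False t 35.9 tcp [ 0.6552  0.0742 -0.0257] open 0.0658 F [-0.4  0.2  0.2] q [ 0.07  0.69 -0.38  1.77  0.35  0.75 -2.01]
grip t 36.3 tcp [ 0.6553  0.074  -0.0254] open 0.0447 F [-1.4 -1.6  7.2] q [ 0.07  0.69 -0.38  1.77  0.35  0.75 -2.01]
lift t 36.9 tcp [0.655  0.074  0.0202] open 0.0448 F [-0.8 -0.5 -7.3] q [ 0.09  0.63 -0.4   1.75  0.32  0.82 -1.99]
```

View pics/z_s7.png

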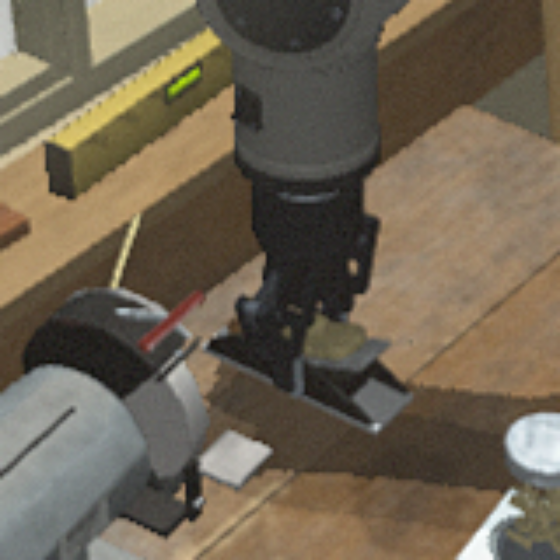

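```bash
python3 - <<'E'
from h import *
r.line_to([.655,.074,.14],speed=.15)
# check placing pose reachable
for d in(-98.7,-93):
  for z in(.14,-.02):
    q=kin.ik([.4424,.2304,z],ori(d)); print(d,z,None if q is None else np.round(q,2))
st('up'); snap('top','t8')
E
```

```text
-98.7 0.14 [-0.14  0.25 -0.54  2.03  0.16  0.9  -2.49]
-98.7 -0.02 [-0.27  0.5  -0.41  2.14  0.36  0.57 -2.66]
-93 0.14 [-0.12  0.26 -0.56  2.03  0.17  0.9  -2.39]
-93 -0.02 [-0.25  0.5  -0.43  2.13  0.38  0.58 -2.58]
up t 37.9 tcp [0.6544 0.0738 0.1389] open 0.0452 F [ 0.8 -0.3 -8.4] q [ 0.12  0.5  -0.45  1.68  0.24  1.03 -1.93]
```

```bash
python3 - <<'E'
from h import *
r.line_to([.48,.09,.14],speed=.25); st('mid')
place(.4424,.2304,-.0196,-98.7,hover=.13,op=.066)
q=sensors.current_q(); 
r.move_ptp([.35,-.5,.25],ori(-40)); st('away')
snap('scene','scene9');snap('top','top9')
E
```

```text
mid t 38.8 tcp [0.4803 0.0899 0.1401] open 0.0450 F [ 0.3  0.4 -6.5] q [ 0.15  0.23 -0.52  2.05  0.15  0.89 -1.98]
over t 39.5 tcp [0.4426 0.231  0.1296] open 0.0446 F [-0.4 -0.3 -7.1] q [-0.12  0.27 -0.57  2.04  0.19  0.88 -2.51]
put hit=True t 40.8 tcp [ 0.4426  0.2303 -0.0197] open 0.0451 F [-2.7 -1.6 14.3] q [-0.25  0.5  -0.43  2.13  0.38  0.58 -2.68]
left t 42.0 tcp [0.4422 0.2301 0.1298] open 0.0662 F [-0.1  0.  -1. ] q [-0.14  0.27 -0.54  2.04  0.18  0.88 -2.5 ]
away t 44.6 tcp [ 0.3507 -0.4994  0.2498] open 0.0663 F [ 0.4 -0.2 -0.3] q [ 0.78  0.28  0.09  1.7  -0.03  1.16  0.18]
```

View pics/scene9.png

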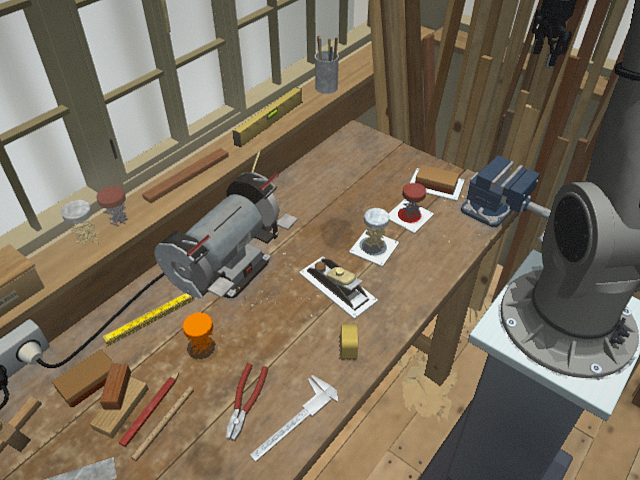

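View pics/top9.png

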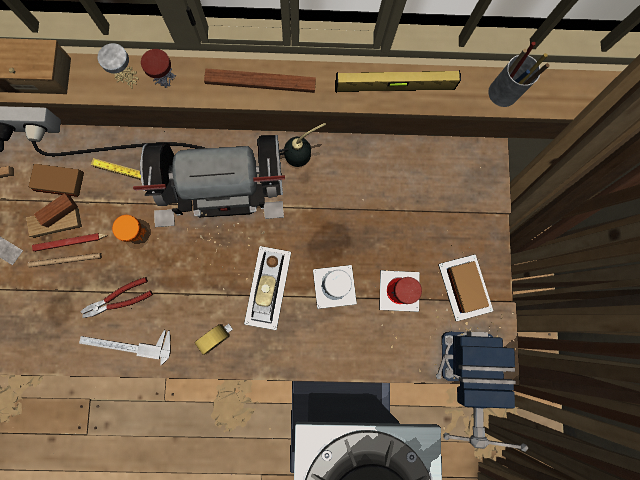

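```bash
sed -i 's/if __name__/if __name__/' meas2.py; python3 - <<'E'
import sys; sys.argv=['x','9']
from h import *
from meas2 import sel,PT,PS,T
for n,b,t in(('steel',(.39,.5,.02,.14,.095,.112),(.4479,.0793)),('red',(.39,.5,-.13,-.01,.083,.1),(.4418,-.0691)),('sander',(.37,.54,-.3,-.15,.028,.045),(.4533,-.2208)),('cap',(.34,.55,.15,.3,.048,.07),(0,0)),('tape',(.28,.38,.3,.4,.04,.07),(0,0)),('oilbody',(.66,.82,.13,.19,.05,.14),(0,0))):
  for nm,P in(('top',PT),('scene',PS)):
    Q=sel(P,*b); (cx,cy),(w,h),a=cv2.minAreaRect((Q[:,:2]*1000).astype(np.float32))
    print(n,nm,len(Q),'rect %.0f %.0f %.0fx%.0f a%.1f'%(cx,cy,w,h,a),'z %.3f'%np.median(Q[:,2]),'err mm',round(cx-1000*t[0]),round(cy-1000*t[1]))
# plane sole ends along pad axis (-8.7deg)
u=np.array([np.cos(np.radians(-8.7)),np.sin(np.radians(-8.7))]);n=np.array([-u[1],u[0]])
for nm,P in(('top',PT),('scene',PS)):
    Q=sel(P,.33,.56,.15,.31,.0095,.07);D=Q[:,:2]-[.4424,.2304];s=D@u;w=D@n
    k=(abs(s)<.1)&(abs(w)<.045); print('plane along',np.percentile(s[k],[.5,99.5]).round(4),'across',np.percentile(w[k],[1,99]).round(4))
    k&=Q[:,2]>.048; print(' cap along',s[k].min().round(4),s[k].max().round(4),'across',w[k].min().round(4),w[k].max().round(4))
i=T['color'][235:340,235:300,::-1];cv2.imwrite('pics/z9.png',cv2.resize(i,None,fx=5.5,fy=5.5,interpolation=cv2.INTER_NEAREST))
E
```

```text
steel top 597 rect 449 79 54x56 a1.1 z 0.105 err mm 1 0
steel scene 389 rect 450 80 55x58 a35.6 z 0.103 err mm 2 1
red top 586 rect 438 -70 56x56 a45.0 z 0.090 err mm -3 -1
red scene 307 rect 441 -71 57x58 a16.0 z 0.088 err mm -1 -2
sander top 1255 rect 453 -219 105x60 a16.5 z 0.036 err mm 0 2
sander scene 602 rect 455 -219 105x67 a16.6 z 0.035 err mm 1 2
cap top 467 rect 418 234 36x67 a80.9 z 0.056 err mm 418 234
cap scene 352 rect 418 235 38x65 a83.0 z 0.055 err mm 418 235
tape top 448 rect 325 346 32x61 a38.9 z 0.055 err mm 325 346
tape scene 407 rect 325 349 32x55 a37.3 z 0.054 err mm 325 349
oilbody top 393 rect 778 161 57x86 a88.8 z 0.075 err mm 778 161
oilbody scene 41 rect 791 155 58x49 a0.2 z 0.127 err mm 791 155
plane along [-0.081   0.0799] across [-0.0253  0.0276]
 cap along -0.0579 0.0087 across -0.0175 0.0183
plane along [-0.0736  0.0793] across [-0.0228  0.0247]
 cap along -0.0577 0.0074 across -0.0195 0.0197
```

```bash
sleep 1
```

```text
(no output)
```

View pics/z9.png

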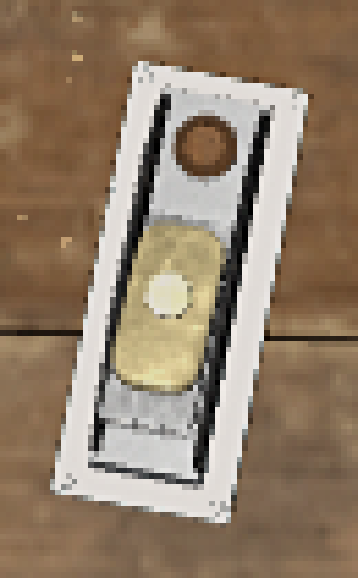

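The jars, sander and tape measure check out to within 3 mm. The plane's sole is centred, but the cap sits at -58..+8 mm along the outline. The task text puts the cap at -21..+46 mm from the origin, so by the cap the origin is about 12 mm off, while by the sole ends it is about 0 to 1 mm off. That is too close to the 12 mm limit on one reading. Shifting the plane about 6 mm away from the robot puts both readings well inside.

```bash
python3 - <<'E'
from h import *
x,y=.4424,.2304
print(np.round(kin.ik([x,y,-.02],ori(81.3)),2))
claw.set_gripper(.068)
r.move_ptp([.45,0.0,.26],ori(81.3)); r.move_ptp([x,y,.14],ori(81.3)); st('hover')
r.line_to([x,y,.02],speed=.2)
hit=r.line_to([x,y,-.0196],speed=.04,stop_force=4); st('down %s'%hit)
if not hit:
    claw.set_gripper(.035,80); st('grip')
    r.line_to([x,y,-.004],speed=.05)
    x2,y2=x+.006*.9885,y-.006*.151
    r.line_to([x2,y2,-.004],speed=.03)
    h2=r.line_to([x2,y2,-.026],speed=.03,stop_force=5); st('put %s'%h2)
    claw.set_gripper(.068); r.dwell(.1)
    r.line_to([x2,y2,.14],speed=.2)
    r.move_ptp([.45,0.0,.26],ori(81.3)); r.move_ptp([.35,-.5,.25],ori(30)); st('away')
snap('scene','scene10');snap('top','top10')
E
cat > chk.py <<'E'
import sys; sys.argv=['x','10']
from h import *
from meas2 import sel,PT,PS,T
for n,b,t in(('steel',(.39,.5,.02,.14,.095,.112),(.4479,.0793)),('red',(.39,.5,-.13,-.01,.083,.1),(.4418,-.0691)),('sander',(.37,.54,-.3,-.15,.028,.045),(.4533,-.2208)),('cap',(.34,.55,.15,.3,.048,.07),(.4424,.2304)),('tape',(.28,.38,.3,.4,.04,.07),(.325,.346)),('oil',(.66,.82,.13,.19,.05,.14),(.778,.161))):
  for nm,P in(('top',PT),('scene',PS)):
    Q=sel(P,*b); (cx,cy),(w,h),a=cv2.minAreaRect((Q[:,:2]*1000).astype(np.float32))
    print(n,nm,len(Q),'rect %.0f %.0f %.0fx%.0f a%.1f'%(cx,cy,w,h,a),'z %.3f'%np.median(Q[:,2]),'err mm',round(cx-1000*t[0]),round(cy-1000*t[1]))
u=np.array([np.cos(np.radians(-8.7)),np.sin(np.radians(-8.7))]);n=np.array([-u[1],u[0]])
for nm,P in(('top',PT),('scene',PS)):
    Q=sel(P,.33,.56,.15,.31,.048,.07);D=Q[:,:2]-[.4424,.2304];s=D@u;w=D@n
    print(nm,'cap along',s.min().round(4),s.max().round(4),'across',w.min().round(4),w.max().round(4))
i=T['color'][235:340,235:300,::-1];cv2.imwrite('pics/z10.png',cv2.resize(i,None,fx=5.5,fy=5.5,interpolation=cv2.INTER_NEAREST))
E
python3 chk.py
```

```text
[ 0.16  0.67 -0.96  2.11  0.81  0.78  0.1 ]
hover t 47.8 tcp [0.4432 0.2292 0.1402] open 0.0680 F [ 0.3 -0.2  0.3] q [ 0.01  0.28 -0.71  2.02  0.23  0.92  0.59]
down False t 49.7 tcp [ 0.4426  0.2305 -0.0194] open 0.0683 F [0.2 0.1 0.5] q [-0.14  0.53 -0.57  2.13  0.49  0.61  0.36]
grip t 50.1 tcp [ 0.4426  0.2303 -0.0191] open 0.0449 F [-3.6 -1.  10.7] q [-0.14  0.53 -0.57  2.13  0.49  0.61  0.36]
put True t 51.4 tcp [ 0.4483  0.2294 -0.0191] open 0.0448 F [-1.5 -1.2 12.5] q [-0.13  0.53 -0.57  2.12  0.49  0.62  0.37]
away t 55.7 tcp [ 0.3513 -0.4988  0.2503] open 0.0680 F [-0.1 -0.8 -0.1] q [ 1.12  0.3  -0.33  1.68  0.1   1.17  1.29]
steel top 591 rect 449 79 54x56 a1.3 z 0.105 err mm 1 0
steel scene 388 rect 450 80 56x58 a26.9 z 0.103 err mm 2 0
red top 587 rect 439 -70 55x57 a2.3 z 0.089 err mm -3 -1
red scene 306 rect 440 -69 56x58 a22.0 z 0.088 err mm -2 0
sander top 1253 rect 453 -219 105x60 a16.2 z 0.036 err mm 0 2
sander scene 607 rect 455 -220 105x73 a15.4 z 0.035 err mm 1 1
cap top 454 rect 422 234 36x63 a81.2 z 0.056 err mm -21 4
cap scene 350 rect 424 234 38x64 a83.8 z 0.055 err mm -19 4
tape top 451 rect 326 345 33x64 a39.5 z 0.054 err mm 1 -1
tape scene 403 rect 325 349 32x59 a36.8 z 0.054 err mm 0 3
oil top 402 rect 778 161 57x84 a88.7 z 0.077 err mm 0 0
oil scene 49 rect 800 151 72x43 a32.0 z 0.124 err mm 22 -10
top cap along -0.0522 0.0103 across -0.0176 0.0184
scene cap along -0.0514 0.0133 across -0.0179 0.0198
```

```bash
sleep 1
```

```text
(no output)
```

View pics/z10.png

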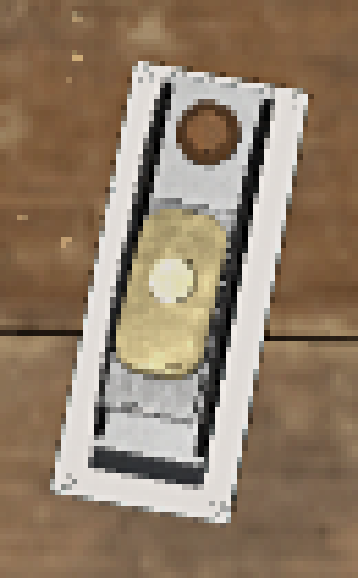

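View pics/scene10.png

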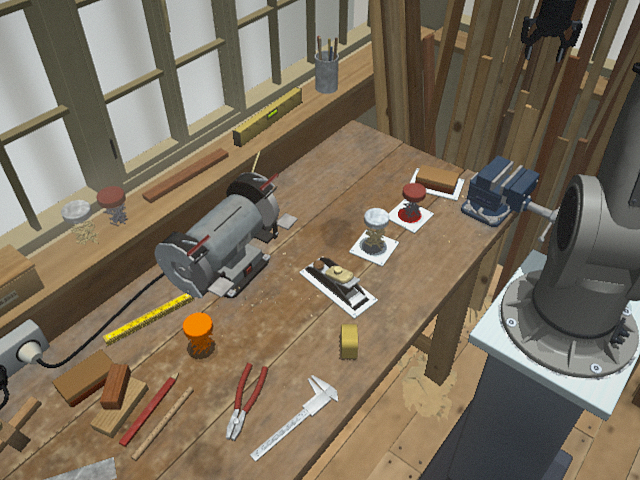

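All four things are on their pads. The plane is now about +7 mm off by its sole and about -7 mm by its cap, so it passes either way. Handing in.

```bash
python3 - <<'E'
from h import *
st('final'); ticket.hand_in()
E
```

```text
final t 55.8 tcp [ 0.3511 -0.4991  0.2503] open 0.0680 F [-0.2 -0.6  0.6] q [ 1.12  0.3  -0.33  1.68  0.1   1.17  1.29]
the job is handed in; nothing more can be done
```

All four things are on their own pads, and I handed the job in at 55.8 s with the arm clear of everything. I don't know the verdict, as the hand-in reports none.

**Last checks, from both cameras**
- **Jars:** The steel jar is within about 2 mm of its disc's centre and the red jar within about 3 mm. Both stand at the right height.
- **Sanding block:** It is within about 2 mm of centre and within 1° of its outline.
- **Plane:** It lies along its outline within a few degrees. I deliberately left it about 6 mm off centre because two references disagreed:
  - The ends of the sole put its centre about 12 mm from where the stated cap position puts it.
  - The sole reading is now about +7 mm and the cap reading about -7 mm, so both are inside 12 mm.
- **Tape measure:** It has not moved, within the 3 mm the cameras resolve.
- **Oil can:** I never went near it. The top view agrees with the picture taken before the last plane shift. The scene view was no use here, because it sees only a few points of the can.

**What went wrong:**
- **Missed sander grasp:** The real fingertips sit about 30 mm above the reported TCP. My first try at the sanding block closed on top of it, with about 43 N at the wrist. The fingertips did the pressing, not the gripper body, so I don't expect the 40 N body limit to apply, but I could not confirm that. The block had not moved more than about 2 mm. I corrected the height and the next grasp held.

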